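# Zero a coffee grinder's burrs, then open them a quarter turn

## Task

The coffee grinder has been apart for cleaning and has lost its grind setting. Turn the black wing on its top clockwise (seen from above) until you feel the two burrs meet and it bottoms; press it snug but do not force it, or the burrs will be damaged. Then back it off a quarter turn anticlockwise and let go. Leave the cup, the bean hopper, the sugar bowl and the teaspoon where they stand.

Things in the scene. Friction and masses are not known exactly. Their poses are not given: they have to be found in the camera images.
- wing (a point): Black wing of the adjuster thumbscrew, upright on the grinder's axis: 50 mm long, 14 thick, 32 tall, a white line on top towards one end. The point is its middle, 16 mm below its top and about 182 mm above the worktop; it turns with the wing: x along its length, y across its thickness, z up. A 39 mm collar begins 15 mm below the point. The wing sinks 5 mm per clockwise turn (0.8 mm/rad).
- adjuster (a joint): Angle in rad, grows clockwise from above (closing). Its zero means nothing: the burrs meet 1.9 to 3.7 rad after the start, at a reading that varies by 1 rad (shims), so re-grip on the way. Steady drag 0.1 N m; stays where left. Once the burrs meet, torque climbs steeply, about 0.1 N m per 3 degrees: 0.15 N m above the drag is snug, over 0.25 N m above it damages them. Turn in small steps.
- upper_burr: Upper burr, a steel ring 75 mm across inside the chamber, lowered by the adjuster's screw without turning. Origin on the axis, where its stem meets the wing's collar, 22 mm below wing; z up. How far its grinding face lies below that is not known to better than a few mm, and 1 mm is over 1 rad of the adjuster: only feel tells when the burrs meet.
- lower_burr: Lower burr with its rotor, a steel disc 75 mm across lying on its shimmed seat in the bottom of the chamber, under the upper burr; origin at the centre of its underside, z up.
- grinder: Grinder, fixed: black foot 110 mm across, white housing, aluminium burr chamber 99 mm across with its open rim 152 mm above the worktop; three spokes carry a black dial (54 mm across, top at 154 mm) with 24 white marks, the four long ones a quarter turn apart. Origin under its middle, on the adjuster's axis; -x towards the spout, which sticks out 111 mm, up to 131 mm high.
- cup: White porcelain cup, 93x82x63 mm, under the spout; origin under its middle. To be left alone.
- hopper: The grinder's bean hopper, lifted off: a clear tub 107 mm across and 108 mm tall with a black lid, standing beside the grinder; origin at the centre of its underside. To be left alone.
- sugar_bowl: White porcelain sugar bowl with lid, 98x135x112 mm; origin at the centre of its underside. To be left alone.
- teaspoon: Steel teaspoon, 138x28x12 mm, lying on the worktop; origin under its middle. To be left alone.

How it is judged:
On the way:
1. the wing is bottomed: the burrs are pressed together, snug (contact force between upper_burr and lower_burr above 120 N), for 0.2 s.
At the end, for the whole second after the job is handed in: After bottoming, the adjuster stands at rest a quarter turn (90 degrees, within 21 degrees) back from where the burrs meet, so that they are 1.25 mm apart within 0.3 mm; cup, hopper, sugar bowl and teaspoon are within 20 mm of where they stood (z of wing in the frame of lower_burr between 0.066225 and 0.066825 m and velocity of joint adjuster between -0.05 and 0.05 rad/s and distance of each of cup, hopper, sugar_bowl, teaspoon from where it was at the start of the episode below 0.02 m); the robot touches nothing.
It fails at once if the burrs are forced together (contact force between upper_burr and lower_burr above 380 N).
It fails at once if the cup is disturbed (distance of cup from where it was at the start of the episode above 0.03 m).
It fails at once if the hopper is disturbed (distance of hopper from where it was at the start of the episode above 0.03 m).
It fails at once if the sugar bowl is disturbed (distance of sugar_bowl from where it was at the start of the episode above 0.03 m).
It fails at once if the teaspoon is disturbed (distance of teaspoon from where it was at the start of the episode above 0.03 m).
It also fails if it takes over 72 s, if anything falls off the work surface, if the arm or the gripper's body presses on something with over 40 N, if the wrist force passes 120 N, or if a joint passes its speed limit or range.

## Robot

A 6-joint arm with a two-finger parallel gripper is mounted at the origin on a cart in front of the work surface, level with it; the furniture and walls round the work are solid. World frame = base frame: x ahead of the robot, y to its left, z up, the work surface at z = 0. Lengths are in m, angles in rad, forces in N, time in s.
With the tool pointing down it reaches from about 0.225 to 0.725 m from the base axis. Payload 3.1 kg.
Tool frame: the origin (TCP) lies midway between the tips of the shut fingers; the grasp point (between the pads) lies robot.hold_point_z behind it (robot.hold_point_z is the distance from the TCP to the grasp point, in m); z points along the fingers, y is the line along which they close (so a half turn about z gives the same grasp; the last joint's range is limited). The gripper opens to 85 mm and grips with 20 to 120 N. Pads are 22 mm wide; open, the fingers measure 114 mm over their backs; the gripper's body (76 mm by 85 mm) begins 54 mm behind the grasp point. The pads swing forward as they close: fully open they stand 13 mm farther back than shut.
Start: joints at [0.975, 0.048, 0.099, 1.622, 0, 1.443], TCP at [0.237, 0.469, 0.198] pointing down, gripper open.
Joint ranges: [-2.91, 2.91], [-0.99, 1.94], [-1.21, 1.42], [-2.12, 2.29], [-1.49, 1.47], [-3.14, 3.14]. Speed limits (rad/s): [2.79, 2.79, 3.14, 3.14, 3.14, 3.14].

## Interface

Orientations are given as a unit quaternion [w, x, y, z].
In Python, from plant import robot gives the robot as it stands. The module is installed in compiled form; this text tells all that it offers.
- The arm moves only by the tool carry_out, never from a script. Its argument "rows" is a list that holds one entry, the list of rows, each a list of 6 numbers: the shift along the tool's x, y, z in m, then the turn, a rotation vector about the tool's x, y, z in degrees. A call has 1 to 8 rows; each row shifts and turns the commanded pose from where the row before left it, along the tool's axes as they then stand; what a row does not reach is not made up. A row lasts 1/8 s, in which the tool goes at most 62.5 mm and 10.7 degrees, less where a joint would pass 70% of its speed; a pose out of reach is approached as far as the arm can. A call with a gripper value outside its range is refused whole. "fingers" is the finger opening in m, from 0 to 0.0854, set as the call begins (left out, the last holds). The fingers move at their own pace and stop on an object; "newtons" is the grip in N (left out, the last holds). Time passes only in rows, so rows that do not move let the fingers close. It gives the time, the measured TCP pose, the force, the opening and the grip force at its end, in the units of the state.
- robot.sense(): the state, without advancing time (a new reading comes with each control period).
- robot.snapshot(name): name is "scene" or "side" or "wrist"; returns the picture (384x512x3 uint8, blue, green, red); there is no depth.
- robot.camera_params(name): a dict with "fov_y" (degrees; the focal length in pixels is half the picture's height over the tangent of half this angle, whatever the lens; pixels are square), "cx", "cy" (the principal point, pixels), "pose" (4x4, takes a point from camera to world coordinates); the wrist camera has in their place "hand_eye" (4x4, takes a point from camera to tool coordinates, whose origin is the TCP and whose axes are the flange's). Camera axes: x right, y down, z forward; pixel columns grow to the right and rows downward; lengths in m; the calibration is good to about 2 mm. The wrist camera is an equidistant fisheye: a pixel r from the principal point sees the ray r / f radians off the axis. A picture is of the moment at which its call begins: read the wrist's pose just before it. camera_params takes no time and is no camera call.
- robot.sign_off(): hands the job in; it is judged then, once.
The state is a dict: "t": time; "joint_pos": joint angles; "joint_velocities": joint speeds; "joint_torque": joint torques, N m; "ee_pos": TCP position; "orientation": TCP orientation; "force": force on the tool from outside, world axes, zero at the start; "ft_torque": the same for the moment, N m; "finger_gap": finger opening in m; "grasp_force": force on a finger pad.
Only numpy, scipy, OpenCV 4.12 (cv2) and the standard library are available. Lean on these libraries where they do the work, as an engineer would, in place of code of your own. Each camera call takes 0.05 s, during which the arm holds its last target. There are 200 camera calls.

## Working session

There is one attempt and no reset: what is moved stays moved. The work goes in short steps, Python scripts to look and compute and a tool call to move; the robot and the scene stay as the last step left them, time stands still between calls to the robot, and variables do not carry over. Pictures are saved under pics/ and viewed, at most 10 in all, crops included, and the job is handed in when it is done.

Besides the shell and the picture viewer there is one more tool, called after ">>>" as name(argument=value, ...), one argument or row to a line, values as JSON. carry_out: Moves the arm, as the interface text tells. Its arguments: {"type":"object","properties":{"rows":{"type":"array"},"fingers":{"type":"number"},"newtons":{"type":"number"}},"required":["rows"]}

```bash
mkdir -p pics
python3 - <<'E'
from plant import robot
import cv2,numpy as np
s=robot.sense();print(s, robot.hold_point_z)
ims=[]
for n in("scene","side","wrist"):
    p=robot.camera_params(n);print(n,p)
    im=robot.snapshot(n);cv2.imwrite(f"pics/{n}0.png",im)
E
```

```text
{'t': 0.0, 'joint_pos': array([9.75260316e-01, 4.87577845e-02, 9.75723071e-02, 1.62198825e+00,
       2.94184281e-05, 1.44296909e+00]), 'joint_velocities': array([ 0.00094453, -0.00031393,  0.00051907,  0.00144939, -0.00229461,
        0.00016283]), 'joint_torque': array([ 7.28254727e-04, -3.38785100e+01,  3.20013642e+01,  2.04735424e-02,
       -8.09983317e-05, -6.80489777e-06]), 'ee_pos': array([0.23631596, 0.46803232, 0.19680079]), 'orientation': array([-4.34375345e-04,  2.31728563e-01,  9.72779759e-01, -1.10658784e-03]), 'force': array([0.15001243, 0.06336723, 0.05508952]), 'ft_torque': array([ 0.0611529 ,  0.03849054, -0.01598207]), 'grasp_force': 0.0, 'finger_gap': 0.08560508953902439} 0.0187
scene {'fov_y': 51.05267876400069, 'cx': 254.63221850144123, 'cy': 199.02754771298441, 'pose': array([[ 8.95682880e-01, -2.06179028e-01,  3.94008105e-01,
         1.74251897e-01],
       [-4.44693256e-01, -4.14692085e-01,  7.93900739e-01,
        -5.49413285e-01],
       [-2.93640664e-04, -8.86296047e-01, -4.63119024e-01,
         5.38805665e-01],
       [ 0.00000000e+00,  0.00000000e+00,  0.00000000e+00,
         1.00000000e+00]])}
side {'fov_y': 52.509207193993646, 'cx': 256.42929058233136, 'cy': 188.29013749817247, 'pose': array([[ 0.99973813, -0.02198657,  0.00634458,  0.50838488],
       [-0.01768201, -0.56620923,  0.82407188, -0.53650689],
       [-0.01452615, -0.82396827, -0.56644972,  0.62743168],
       [ 0.        ,  0.        ,  0.        ,  1.        ]])}
wrist {'fov_y': 65.70646984690485, 'cx': 254.69654465867006, 'cy': 196.84227057002445, 'hand_eye': array([[ 2.65300262e-04, -9.50993633e-01, -3.09210348e-01,
         7.98296010e-02],
       [ 9.99999964e-01,  2.43595754e-04,  1.08800503e-04,
        -1.64945628e-05],
       [-2.81462577e-05, -3.09210366e-01,  9.50993664e-01,
        -1.75887343e-01],
       [ 0.00000000e+00,  0.00000000e+00,  0.00000000e+00,
         1.00000000e+00]])}
```

View pics/scene0.png

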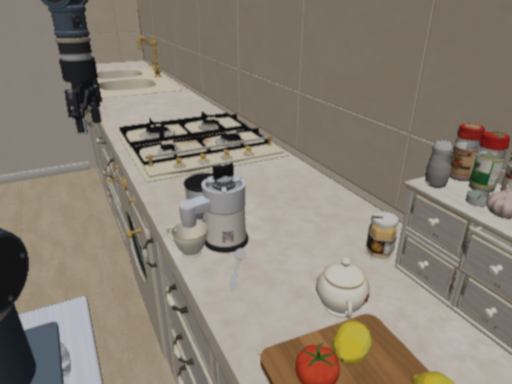

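View pics/side0.png

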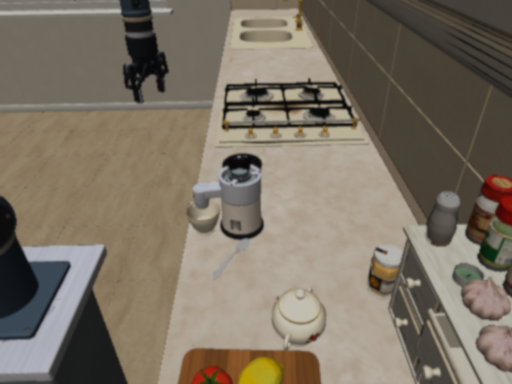

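The scene view shows the grinder at about (225,210) with the wing at (222,172), and the hopper behind it at (198,185). In the side view the wing is near (243,163). I'll zoom in on both.

Run:
```python
import cv2,numpy as np
a=cv2.imread("pics/scene0.png")[155:255,165:265];b=cv2.imread("pics/side0.png")[140:240,185:285]
f=lambda i:cv2.resize(i,(400,400),interpolation=cv2.INTER_CUBIC)
cv2.imwrite("pics/z0.png",np.hstack([f(a),f(b)]))
```

```text
(no output)
```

View pics/z0.png

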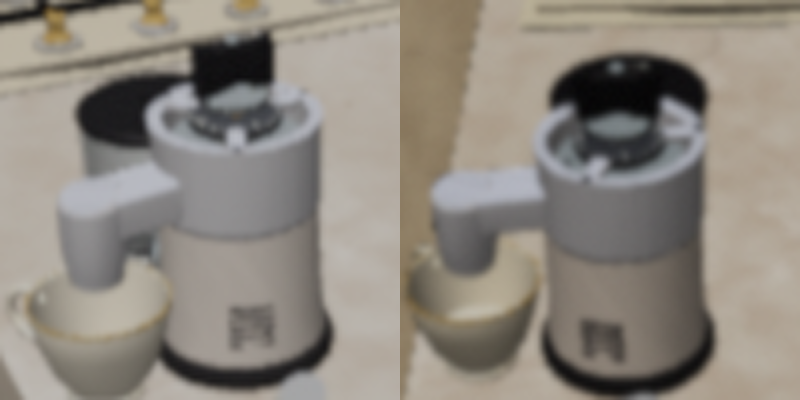

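The zoom shows the wing's broad face turned roughly towards the cameras, with the hopper right behind. The rim centre is at about scene (223.7,183.7) and side (240.2,175).

```bash
cat > h.py <<'E'
from plant import robot
import cv2,numpy as np
from scipy.spatial.transform import Rotation as R
def tool():
    s=robot.sense();q=s['orientation'];T=np.eye(4);T[:3,:3]=R.from_quat([q[1],q[2],q[3],q[0]]).as_matrix();T[:3,3]=s['ee_pos'];return T
def ray(n,uv,T=None):
    p=robot.camera_params(n);f=192/np.tan(np.radians(p['fov_y']/2));x=(uv[0]-p['cx'])/f;y=(uv[1]-p['cy'])/f
    if n=='wrist':
        r=np.hypot(x,y);k=np.sin(r)/max(r,1e-9);d=np.array([x*k,y*k,np.cos(r)]);P=T@p['hand_eye']
    else: d=np.array([x,y,1.]);P=p['pose']
    return P[:3,3],P[:3,:3]@d
def plane(n,uv,z,T=None):
    o,d=ray(n,uv,T);return o+d*(z-o[2])/d[2]
E
python3 - <<'E'
from h import *
print(plane('scene',(223.7,183.7),.152),plane('side',(240.2,175),.152))
# hopper lid centre z=.108?, wing top corners
print(plane('scene',(198,183),.108))
for u in(193,272): print(plane('scene',(165+u/4,155+40/4),.198))
T=tool();print(T[:3,:3])
E
```

```text
[0.47424731 0.21095763 0.152     ] [0.47780422 0.20986147 0.152     ]
[0.45229185 0.32989921 0.108     ]
[0.45462971 0.21879556 0.198     ]
[0.49325602 0.19958444 0.198     ]
[[-8.92568744e-01  4.50910192e-01 -1.01794446e-03]
 [ 4.50911289e-01  8.92567447e-01 -1.53695815e-03]
 [ 2.15553997e-04 -1.83084345e-03 -9.99998301e-01]]
```

>>> carry_out(
  rows=[
    [[0,0,-0.05,0,0,0],[0,0,-0.05,0,0,0],[-0.055,-0.0205,0,0,0,0],[-0.055,-0.0205,0,0,0,0],[-0.055,-0.0205,0,0,0,0],[-0.055,-0.0205,0,0,0,0],[-0.055,-0.0205,0,0,0,0],[-0.055,-0.0205,0,0,0,0]],
  ],
)

```text
t: 1.15
ee_pos: [0.4768, 0.2084, 0.2977]
orientation: [-0.0, 0.232, 0.973, 0.0]
force: [1.4, 1.3, 0.6]
finger_gap: 0.0855
grasp_force: 0.0
```

>>> carry_out(
  rows=[
    [[0,0,0,0,0,0],[0,0,0,0,0,0],[0,0,0,0,0,0]],
  ],
)

```text
t: 1.52
ee_pos: [0.475, 0.2111, 0.2982]
orientation: [-0.0, 0.231, 0.973, 0.0]
force: [-0.1, 0.4, -0.1]
finger_gap: 0.0856
grasp_force: 0.0
```

Run:
```python
from h import *
T=tool();print(T.round(4),robot.sense()['joint_pos'])
im=robot.snapshot('wrist');cv2.imwrite('pics/w1.png',im)
np.save('T1.npy',T)
p=robot.camera_params('wrist');f=192/np.tan(np.radians(p['fov_y']/2))
P=np.linalg.inv(T@p['hand_eye'])@np.array([.476,.21,.198,1]);r=np.hypot(*P[:2]);u=P[:2]/r*np.arctan2(r,P[2])*f+[p['cx'],p['cy']];print(u)
x,y=np.clip((u-75).astype(int),0,None)
cv2.imwrite('pics/w1z.png',cv2.resize(im[y:y+150,x:x+150],(600,600),interpolation=cv2.INTER_CUBIC));print(x,y)
```

```text
[[-8.934e-01  4.492e-01 -0.000e+00  4.750e-01]
 [ 4.492e-01  8.934e-01  3.000e-04  2.111e-01]
 [ 2.000e-04  3.000e-04 -1.000e+00  2.982e-01]
 [ 0.000e+00  0.000e+00  0.000e+00  1.000e+00]] [2.88931024e-01 8.68692416e-02 3.43170160e-01 1.82703109e+00
 3.38221898e-04 7.54774924e-01]
[254.11435083 188.47379742]
179 113
```

View pics/w1z.png

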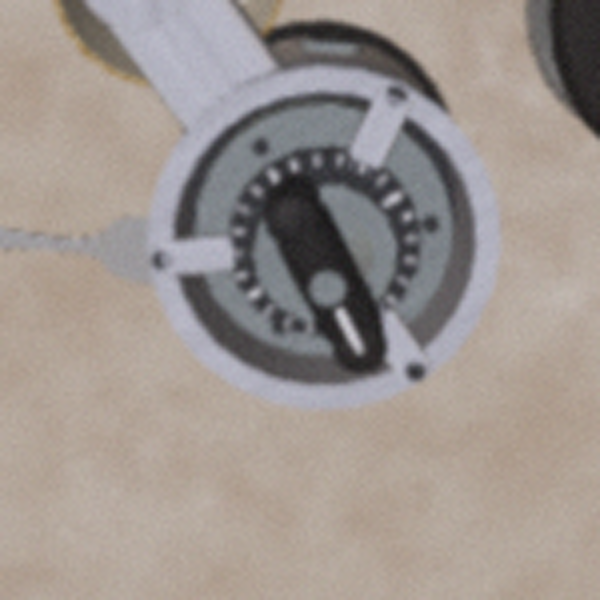

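The wrist view shows the wing's top: centre disc at zoom (327,290), white line from (338,310) to (357,350), towards the lower right.

Run:
```python
from h import *
T=np.load('T1.npy');im=cv2.imread('pics/w1.png')
w=lambda x,y:plane('wrist',(179+x/4,113+y/4),.198,T)
c=w(327,290);print('c',c)
# white line by mask within wing
g=cv2.cvtColor(im,cv2.COLOR_BGR2GRAY);m=np.zeros_like(g);cv2.circle(m,(179+87,113+82),9,255,-1)
m&=((g>120)*255).astype('uint8');ys,xs=np.nonzero(m);print(len(xs))
l=cv2.fitLine(np.c_[xs,ys].astype('float32'),cv2.DIST_L2,0,.01,.01).ravel();print(l)
a=plane('wrist',l[2:]-8*l[:2],.198,T);b=plane('wrist',l[2:]+8*l[:2],.198,T);print(np.degrees(np.arctan2(*(b-a)[1::-1])))
print('line mid',plane('wrist',l[2:],.198,T))
a,b=w(338,310),w(357,350);print(np.degrees(np.arctan2(*(b-a)[1::-1])))
a,b=w(290,185),w(362,370);print('ends',a,b)
print('rim centre',w(323,237), plane('wrist',(179+323/4,113+237/4),.152,T))
print('toolx',np.degrees(np.arctan2(T[1,0],T[0,0])))
```

```text
c [0.47620155 0.21706829 0.198     ]
42
[  0.397033    0.9178043 264.61905   195.11905  ]
-3.762184250191997
line mid [0.48662977 0.21611826 0.198     ]
-1.767481228842573
ends [0.44920747 0.22071865 0.198     ] [0.49845368 0.21570139 0.198     ]
rim centre [0.46400195 0.22204956 0.198     ] [0.47405625 0.21791262 0.152     ]
toolx 153.3091127582156
```

>>> carry_out(
  rows=[
    [[0,0,0,0,0,-10.6],[0,0,0,0,0,-10.6],[0,0,0,0,0,-10.6],[0,0,0,0,0,-10.6],[0,0,0,0,0,-10.6],[0,0,0,0,0,-10.6],[0,0,0,0,0,-10.6],[0,0,0,0,0,-10.6]],
  ],
)

```text
t: 2.58
ee_pos: [0.475, 0.2112, 0.2984]
orientation: [0.0, -0.489, 0.873, -0.0]
force: [-0.7, 0.1, 0.0]
finger_gap: 0.0856
grasp_force: 0.0
```

>>> carry_out(
  rows=[
    [[0,0,0,0,0,-10.6],[0,0,0,0,0,-10.6],[0,0,0,0,0,-10.6],[0,0,0,0,0,-10.6],[0,0,0,0,0,-10.6],[0,0,0,0,0,-10.6],[0,0,0,0,0,-10.6],[0,0,0,0,0,-10.6]],
  ],
)

```text
t: 3.58
ee_pos: [0.475, 0.2112, 0.2984]
orientation: [-0.0, 0.949, -0.315, 0.0]
force: [-1.1, 0.2, -0.6]
finger_gap: 0.0853
grasp_force: 0.0
```

>>> carry_out(
  rows=[
    [[0,0,0,0,0,-10.6],[0,0,0,0,0,-10.6],[0,0,0,0,0,-10.6],[0,0,0,0,0,-2],[0,-0.0065,0.03,0,0,0],[0,0,0,0,0,0],[0,0,0,0,0,0],[0,0,0,0,0,0]],
  ],
)

```text
t: 4.58
ee_pos: [0.4767, 0.2166, 0.2695]
orientation: [-0.0, 1.0, -0.03, 0.001]
force: [-0.9, 0.5, 0.1]
finger_gap: 0.0854
grasp_force: 0.0
```

Run:
```python
from h import *
T=tool();print(T.round(4),robot.sense()['joint_pos'])
im=robot.snapshot('wrist');cv2.imwrite('pics/w2.png',im)
np.save('T2.npy',T)
p=robot.camera_params('wrist');f=192/np.tan(np.radians(p['fov_y']/2))
P=np.linalg.inv(T@p['hand_eye'])@np.array([.4755,.2175,.198,1]);r=np.hypot(*P[:2]);u=P[:2]/r*np.arctan2(r,P[2])*f+[p['cx'],p['cy']];print(u)
x,y=np.clip((u-75).astype(int),0,None)
cv2.imwrite('pics/w2z.png',cv2.resize(im[y:y+150,x:x+150],(600,600),interpolation=cv2.INTER_CUBIC));print(x,y)
```

```text
[[ 9.982e-01 -5.970e-02  2.300e-03  4.767e-01]
 [-5.970e-02 -9.982e-01  7.000e-04  2.166e-01]
 [ 2.300e-03 -8.000e-04 -1.000e+00  2.695e-01]
 [ 0.000e+00  0.000e+00  0.000e+00  1.000e+00]] [ 2.98476012e-01  7.32750660e-02  2.69610849e-01  1.76474483e+00
 -4.91029968e-05 -2.78335036e+00]
[254.0735915  196.61757271]
179 121
```

View pics/w2z.png

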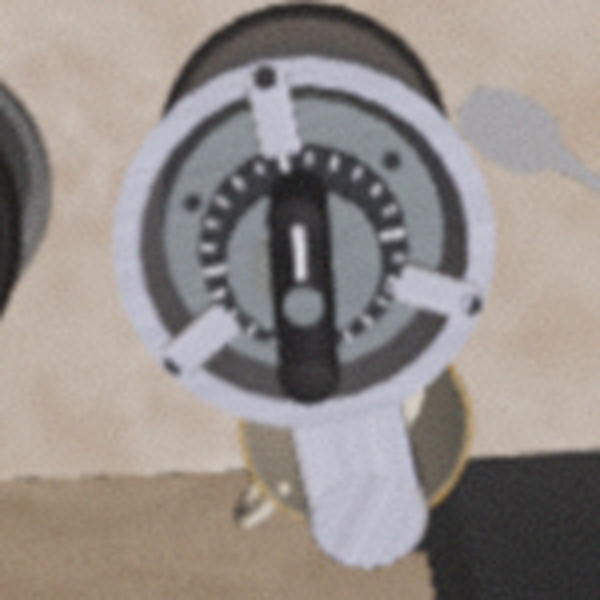

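The wing is now nearly aligned with the tool: disc at (305,307), line from (296,228) to (302,278).

Run:
```python
from h import *
T=np.load('T2.npy');im=cv2.imread('pics/w2.png')
w=lambda x,y,z=.198:plane('wrist',(179+x/4,121+y/4),z,T)
c=w(305,307);print('c',c,'tool',np.linalg.inv(T)[:3]@np.r_[c,1])
g=cv2.cvtColor(im,cv2.COLOR_BGR2GRAY);m=np.zeros_like(g);cv2.rectangle(m,(179+69,121+55),(179+80,121+71),255,-1)
m&=((g>120)*255).astype('uint8');ys,xs=np.nonzero(m);print(len(xs))
l=cv2.fitLine(np.c_[xs,ys].astype('float32'),cv2.DIST_L2,0,.01,.01).ravel();l[:2]*=-np.sign(l[1])
a=plane('wrist',l[2:]-6*l[:2],.198,T);b=plane('wrist',l[2:]+6*l[:2],.198,T);print('line',np.degrees(np.arctan2(*(b-a)[1::-1])))
a,b=w(305,307),w(299.5,253);print('disc-line',np.degrees(np.arctan2(*(b-a)[1::-1])))
print('toolx',np.degrees(np.arctan2(T[1,0],T[0,0])),'rim',w(304,240,.152))
```

```text
c [0.47439887 0.21653402 0.198     ] tool [-0.00246392  0.0003062   0.07151878]
43
line 2.2562709020355967
disc-line 2.153289809901231
toolx -3.4244098792809665 rim [0.47739291 0.2165693  0.152     ]
```

>>> carry_out(
  rows=[
    [[-0.002,0,0.03,0,0,-2.5],[0,0,0.0335,0,0,0],[0,0,0.034,0,0,0],[0,0,0,0,0,0],[0,0,0,0,0,0],[0,0,0,0,0,0]],
  ],
)

```text
t: 5.38
ee_pos: [0.4757, 0.217, 0.1731]
orientation: [-0.001, 1.0, -0.008, 0.002]
force: [0.5, -0.3, -0.0]
finger_gap: 0.0852
grasp_force: 0.0
```

>>> carry_out(
  rows=[
    [[0,0,0,0,0,0],[0,0,0,0,0,0],[0,0,0,0,0,0],[0,0,0,0,0,0],[0,0,0,0,0,0],[0,0,0,0,0,0],[0,0,0,0,0,0]],
  ],
  fingers=0.0,
  newtons=45,
)

```text
t: 6.25
ee_pos: [0.4742, 0.2166, 0.1705]
orientation: [0.0, 1.0, -0.008, -0.0]
force: [-0.5, 0.0, 0.3]
finger_gap: -0.0
grasp_force: 0.0
```

Run:
```python
from h import *
s=robot.sense();print({k:np.round(v,4) for k,v in s.items()});T=tool();print(T.round(3),np.degrees(np.arctan2(T[1,0],T[0,0])))
a=robot.snapshot('side');b=robot.snapshot('wrist')
f=lambda i:cv2.resize(i,(400,400),interpolation=cv2.INTER_CUBIC)
cv2.imwrite("pics/z3.png",np.hstack([f(a[100:220,180:300]),f(b[100:300,155:355])]))
```

```text
{'t': np.float64(6.25), 'joint_pos': array([ 0.2998,  0.0336,  0.0296,  1.5669, -0.    , -2.8261]), 'joint_velocities': array([-0.0004,  0.0005, -0.0003,  0.0006,  0.001 , -0.0005]), 'joint_torque': array([ 6.00000e-04, -3.34276e+01,  3.21311e+01,  1.90000e-03,
       -0.00000e+00, -0.00000e+00]), 'ee_pos': array([0.4742, 0.2166, 0.1705]), 'orientation': array([ 0.    ,  1.    , -0.0079, -0.    ]), 'force': array([-0.5148,  0.0399,  0.285 ]), 'ft_torque': array([-0.0069, -0.0027, -0.0075]), 'grasp_force': np.float64(0.0), 'finger_gap': np.float64(-0.0)}
[[ 1.    -0.016 -0.     0.474]
 [-0.016 -1.    -0.     0.217]
 [-0.     0.    -1.     0.17 ]
 [ 0.     0.     0.     1.   ]] -0.9022926933447982
```

View pics/z3.png

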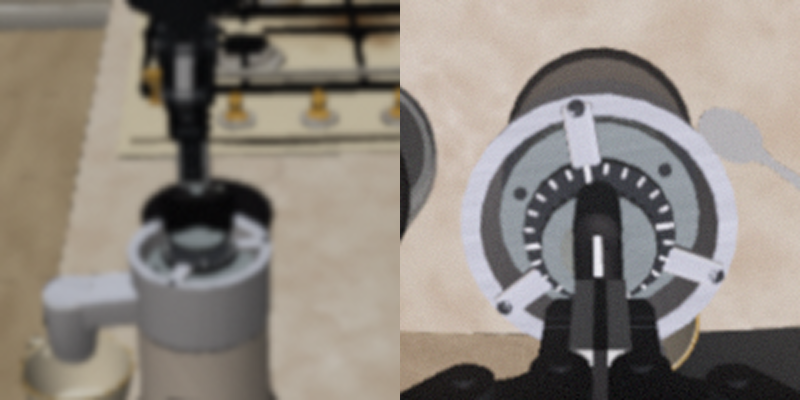

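The fingers shut on nothing. In the side view the tips appear above the wing; in the wrist view they overlie its near half. I'll check the geometry by projecting the TCP into the cameras.

```bash
cat >> h.py <<'E'
def proj(n,X,T=None):
    p=robot.camera_params(n);f=192/np.tan(np.radians(p['fov_y']/2));M=T@p['hand_eye'] if n=='wrist' else p['pose']
    P=(np.linalg.inv(M)@np.r_[X,1])[:3]
    if n=='wrist': r=np.hypot(*P[:2]);q=P[:2]/r*np.arctan2(r,P[2])
    else: q=P[:2]/P[2]
    return q*f+[p['cx'],p['cy']]
E
python3 - <<'E'
from h import *
T=tool();c=T[:3,3]
for n in('scene','side','wrist'): print(n,'tcp',proj(n,c,T),'hold',proj(n,c+[0,0,.0187],T),'wingtop@',proj(n,[.475,.2166,.198],T),'rimL,R',proj(n,[.4255,.2166,.152],T),proj(n,[.5245,.2166,.152],T))
a=robot.snapshot('scene');cv2.imwrite('pics/s4.png',a)
b=robot.snapshot('side')
f=lambda i:cv2.resize(i,(400,400),interpolation=cv2.INTER_CUBIC)
cv2.imwrite("pics/z4.png",np.hstack([f(a[110:210,175:275]),f(b[120:220,190:290])]))
E
```

```text
scene tcp [222.41916615 175.24057762] hold [222.10259807 167.50643446] wingtop@ [222.28172176 163.74640999] rimL,R [202.24016659 186.94335401] [242.97979516 178.58327248]
side tcp [238.34587044 166.52949691] hold [238.0036184  159.35921751] wingtop@ [238.1959421  155.90924094] rimL,R [217.35734093 173.91145332] [260.67193616 172.96961845]
wrist tcp [255.00134443 228.64752229] hold [255.03114102 241.58461619] wingtop@ [254.99540404 247.33648161] rimL,R [255.91014543 276.00935531] [253.78112054 146.72876982]
```

View pics/z4.png

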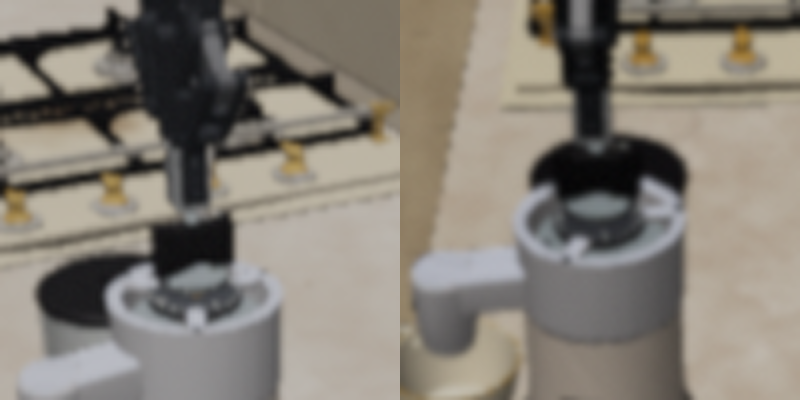

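All three views show the tips ending at about z≈0.196, which is the wing top, although the TCP reads 0.170. Raising 30 mm will show where the shut tips really are in the wrist picture.

Run:
```python
from h import *
cv2.imwrite('pics/wd.png',robot.snapshot('wrist'))
```

>>> carry_out(
  rows=[
    [[0,0,-0.03,0,0,0],[0,0,0,0,0,0],[0,0,0,0,0,0]],
  ],
)

```text
t: 6.88
ee_pos: [0.4743, 0.2166, 0.2002]
orientation: [0.0, 1.0, -0.008, 0.0]
force: [0.7, -0.6, -0.6]
finger_gap: 0.0002
grasp_force: 0.0
```

Run:
```python
from h import *
T=tool();print(T[:3,3],proj('wrist',T[:3,3],T),proj('side',T[:3,3]),proj('scene',T[:3,3]))
b=robot.snapshot('wrist');a=cv2.imread('pics/wd.png');cv2.imwrite('pics/wu.png',b)
s=robot.snapshot('side');q=robot.snapshot('scene')
f=lambda i:cv2.resize(i,(400,300),interpolation=cv2.INTER_CUBIC)
cv2.imwrite('pics/z5.png',np.vstack([np.hstack([f(a[190:280,195:315]),f(b[190:280,195:315])]),np.hstack([f(s[100:190,180:300]),f(q[100:190,165:285])])]))
```

```text
[0.47426735 0.21660187 0.20021192] [255.00135087 228.64749912] [237.82426237 155.04623135] [221.93425968 162.86994404]
```

View pics/z5.png

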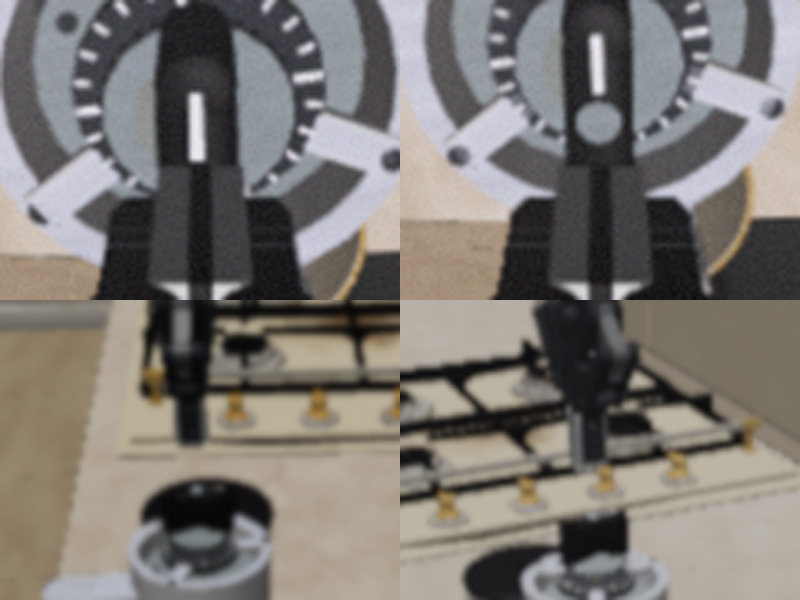

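The shut tips really lie about 29 mm above the reported TCP; wrist, side and scene views all agree. The first closure was therefore just above the wing top. I'll open and go down with the reported TCP at about 0.147.

>>> carry_out(
  rows=[
    [[0,0,0,0,0,0],[0,0,0,0,0,0],[0,0,0,0,0,0],[0,0,0,0,0,0],[0.001,0,0.027,0,0,0],[0,0,0.026,0,0,0],[0,0,0,0,0,0],[0,0,0,0,0,0]],
  ],
  fingers=0.0854,
)

```text
t: 8.02
ee_pos: [0.4756, 0.2167, 0.1485]
orientation: [-0.0, 1.0, -0.008, 0.001]
force: [-0.2, 0.8, 0.3]
finger_gap: 0.0854
grasp_force: 0.0
```

>>> carry_out(
  rows=[
    [[0,0,0,0,0,0],[0,0,0,0,0,0],[0,0,0,0,0,0],[0,0,0,0,0,0],[0,0,0,0,0,0],[0,0,0,0,0,0],[0,0,0,0,0,0],[0,0,0,0,0,0]],
  ],
  fingers=0.0,
  newtons=45,
)

```text
t: 9.02
ee_pos: [0.4754, 0.217, 0.1479]
orientation: [-0.0, 1.0, -0.008, 0.0]
force: [-0.7, 2.7, 3.4]
finger_gap: 0.0132
grasp_force: 46.7
```

```bash
cat > st.py <<'E'
from h import *
s=robot.sense();T=tool()
print('t',round(float(s['t']),2),'p',s['ee_pos'].round(4),'yaw',round(float(np.degrees(np.arctan2(T[1,0],T[0,0]))),2),'J6',s['joint_pos'][5].round(4),'F',s['force'].round(2),'M',s['ft_torque'].round(3),'tau6',s['joint_torque'][5].round(4),'gap',round(float(s['finger_gap']),4),'gf',round(float(s['grasp_force']),1))
E
python3 st.py
```

```text
t 9.03 p [0.4754 0.217  0.1479] yaw -0.9 J6 -2.8266 F [-0.68  2.74  3.39] M [ 0.449  0.075 -0.003] tau6 -0.0248 gap 0.0132 gf 46.7
```

Gripped, with a 13 mm gap. The burrs meet at 109° at the earliest, so I'll turn about 90° first.

>>> carry_out(
  rows=[
    [[0,0,0.0001,0,0,6],[0,0,0.0001,0,0,6],[0,0,0.0001,0,0,6],[0,0,0.0001,0,0,6],[0,0,0.0001,0,0,6],[0,0,0.0001,0,0,6],[0,0,0.0001,0,0,6],[0,0,0,0,0,0]],
  ],
)

```text
t: 10.02
ee_pos: [0.4755, 0.2173, 0.1474]
orientation: [-0.001, 0.931, -0.365, 0.0]
force: [0.5, 2.4, 4.4]
finger_gap: 0.0125
grasp_force: 46.8
```

```bash
python3 st.py
```

```text
t 10.03 p [0.4755 0.2173 0.1474] yaw -42.83 J6 -2.0945 F [0.49 2.36 4.42] M [ 0.634  0.081 -0.14 ] tau6 0.0462 gap 0.0125 gf 46.8
```

>>> carry_out(
  rows=[
    [[0,0,0.0001,0,0,6],[0,0,0.0001,0,0,6],[0,0,0.0001,0,0,6],[0,0,0.0001,0,0,6],[0,0,0.0001,0,0,6],[0,0,0.0001,0,0,6],[0,0,0.0001,0,0,6],[0,0,0,0,0,0]],
  ],
)

```text
t: 11.02
ee_pos: [0.4757, 0.2174, 0.1467]
orientation: [-0.001, 0.739, -0.674, -0.0]
force: [0.9, 5.5, 3.8]
finger_gap: 0.0131
grasp_force: 46.9
```

```bash
python3 st.py
```

```text
t 11.03 p [0.4757 0.2174 0.1467] yaw -84.76 J6 -1.3628 F [0.9  5.49 3.82] M [ 0.859  0.004 -0.063] tau6 0.0391 gap 0.0131 gf 46.9
```

>>> carry_out(
  rows=[
    [[0,0,0.0001,0,0,5],[0,0,0.0001,0,0,5],[0,0,0.0001,0,0,5],[0,0,0,0,0,5],[0,0,0,0,0,0]],
  ],
)

```text
t: 11.65
ee_pos: [0.4759, 0.2174, 0.1465]
orientation: [0.001, -0.611, 0.792, 0.0]
force: [0.1, 5.6, 4.2]
finger_gap: 0.0127
grasp_force: 46.9
```

```bash
cat > st.py <<'E'
from h import *
L=[]
for i in range(6):
    s=robot.sense();L.append(np.r_[s['ft_torque'],s['force'],s['joint_torque'][5],s['joint_pos'][5]])
    if i<5: robot.snapshot('side')
L=np.array(L);T=tool();m=L.mean(0)
print('t',round(float(s['t']),2),'p',s['ee_pos'].round(4),'yaw',round(float(np.degrees(np.arctan2(T[1,0],T[0,0]))),2),'J6',m[7].round(4),'F',m[3:6].round(1),'M',m[:3].round(3),'sd',L[:,2].std().round(3),'tau6',m[6].round(4),L[:,6].std().round(4),'gap',round(float(s['finger_gap']),4),'gf',round(float(s['grasp_force']),1))
E
python3 st.py
```

```text
t 11.9 p [0.4759 0.2174 0.1465] yaw -104.73 J6 -1.0142 F [0.9 5.2 4.8] M [ 1.017 -0.157 -0.076] sd 0.029 tau6 -0.062 0.0317 gap 0.0128 gf 47.0
```

>>> carry_out(
  rows=[
    [[0,0,0.0001,0,0,4],[0,0,0,0,0,0]],
  ],
)

```text
t: 12.15
ee_pos: [0.4759, 0.2174, 0.1464]
orientation: [0.001, -0.582, 0.813, 0.0]
force: [1.3, 5.1, 4.9]
finger_gap: 0.013
grasp_force: 47.0
```

```bash
python3 st.py
```

```text
t 12.4 p [0.4759 0.2173 0.1464] yaw -108.74 J6 -0.9442 F [1.1 5.  5.3] M [ 1.038 -0.151 -0.082] sd 0.023 tau6 -0.098 0.0234 gap 0.0134 gf 47.0
```

>>> carry_out(
  rows=[
    [[0,0,0,0,0,4],[0,0,0,0,0,0]],
  ],
)

```text
t: 12.65
ee_pos: [0.4759, 0.2173, 0.1463]
orientation: [0.001, -0.554, 0.833, 0.0]
force: [1.6, 4.2, 5.2]
finger_gap: 0.0126
grasp_force: 47.0
```

```bash
python3 st.py
```

```text
t 12.9 p [0.4759 0.2173 0.1463] yaw -112.75 J6 -0.8743 F [1.  4.8 4.9] M [ 1.045 -0.182 -0.136] sd 0.025 tau6 -0.0979 0.0233 gap 0.0126 gf 47.0
```

>>> carry_out(
  rows=[
    [[0,0,0.0001,0,0,3],[0,0,0,0,0,0]],
  ],
)

```text
t: 13.15
ee_pos: [0.4759, 0.2173, 0.1463]
orientation: [0.001, -0.532, 0.847, 0.0]
force: [1.1, 4.2, 4.5]
finger_gap: 0.0129
grasp_force: 47.0
```

```bash
python3 st.py
```

```text
t 13.4 p [0.4759 0.2173 0.1463] yaw -115.75 J6 -0.822 F [1.2 4.9 4.7] M [ 1.035 -0.152 -0.11 ] sd 0.021 tau6 -0.0983 0.0192 gap 0.0128 gf 47.0
```

>>> carry_out(
  rows=[
    [[0,0,0.0001,0,0,4.5],[0,0,0,0,0,0]],
  ],
)

```text
t: 13.65
ee_pos: [0.476, 0.2173, 0.1462]
orientation: [0.001, -0.498, 0.867, 0.0]
force: [1.1, 5.3, 5.6]
finger_gap: 0.0125
grasp_force: 47.0
```

```bash
python3 st.py
```

```text
t 13.9 p [0.476  0.2173 0.1463] yaw -120.25 J6 -0.7434 F [0.7 5.1 5.6] M [ 1.021 -0.155 -0.111] sd 0.017 tau6 -0.096 0.0273 gap 0.0128 gf 47.0
```

>>> carry_out(
  rows=[
    [[0,0,0.0001,0,0,4.5],[0,0,0,0,0,0]],
  ],
)

```text
t: 14.15
ee_pos: [0.476, 0.2173, 0.1462]
orientation: [0.001, -0.464, 0.886, 0.0]
force: [1.2, 4.9, 5.9]
finger_gap: 0.0127
grasp_force: 47.0
```

```bash
python3 st.py
```

```text
t 14.4 p [0.476  0.2173 0.1462] yaw -124.75 J6 -0.6649 F [0.9 5.1 5.3] M [ 0.998 -0.142 -0.127] sd 0.043 tau6 -0.0962 0.0273 gap 0.0127 gf 47.0
```

>>> carry_out(
  rows=[
    [[0,0,0.0001,0,0,4.5],[0,0,0,0,0,0]],
  ],
)

```text
t: 14.65
ee_pos: [0.476, 0.2173, 0.1461]
orientation: [0.001, -0.428, 0.904, 0.0]
force: [0.9, 4.2, 5.8]
finger_gap: 0.013
grasp_force: 47.0
```

```bash
python3 st.py
```

```text
t 14.9 p [0.476  0.2173 0.1461] yaw -129.25 J6 -0.5864 F [1.1 5.  5.4] M [ 1.009 -0.16  -0.119] sd 0.032 tau6 -0.0964 0.0273 gap 0.0127 gf 47.0
```

>>> carry_out(
  rows=[
    [[0,0,0.0001,0,0,4.5],[0,0,0,0,0,0]],
  ],
)

```text
t: 15.15
ee_pos: [0.476, 0.2172, 0.146]
orientation: [0.001, -0.393, 0.92, 0.0]
force: [1.0, 5.2, 5.0]
finger_gap: 0.0128
grasp_force: 47.0
```

```bash
python3 st.py
```

```text
t 15.4 p [0.4761 0.2173 0.1461] yaw -133.75 J6 -0.5078 F [1.3 5.2 5.7] M [ 0.981 -0.157 -0.114] sd 0.02 tau6 -0.0965 0.0273 gap 0.013 gf 47.0
```

>>> carry_out(
  rows=[
    [[0,0,0.0001,0,0,4.5],[0,0,0,0,0,0]],
  ],
)

```text
t: 15.65
ee_pos: [0.4761, 0.2172, 0.146]
orientation: [0.001, -0.356, 0.934, 0.0]
force: [0.9, 4.7, 6.5]
finger_gap: 0.013
grasp_force: 47.1
```

```bash
python3 st.py
```

```text
t 15.9 p [0.4761 0.2172 0.146 ] yaw -138.25 J6 -0.4293 F [1.  4.8 5.9] M [ 0.976 -0.144 -0.096] sd 0.016 tau6 -0.0967 0.0273 gap 0.013 gf 47.0
```

>>> carry_out(
  rows=[
    [[0,0,0.0001,0,0,4.5],[0,0,0,0,0,0]],
  ],
)

```text
t: 16.15
ee_pos: [0.4761, 0.2172, 0.1459]
orientation: [0.001, -0.319, 0.948, 0.0]
force: [0.8, 5.0, 5.1]
finger_gap: 0.0124
grasp_force: 47.1
```

```bash
python3 st.py
```

```text
t 16.4 p [0.4761 0.2172 0.1459] yaw -142.75 J6 -0.3507 F [1.  5.1 5.7] M [ 0.968 -0.148 -0.111] sd 0.024 tau6 -0.0969 0.0273 gap 0.0127 gf 47.1
```

>>> carry_out(
  rows=[
    [[0,0,0.0001,0,0,4.5],[0,0,0,0,0,0]],
  ],
)

```text
t: 16.65
ee_pos: [0.4761, 0.2172, 0.1459]
orientation: [0.001, -0.282, 0.959, 0.0]
force: [1.3, 4.2, 6.3]
finger_gap: 0.013
grasp_force: 47.1
```

```bash
python3 st.py
```

```text
t 16.9 p [0.4761 0.2172 0.1459] yaw -147.26 J6 -0.2722 F [1.4 4.6 5.7] M [ 0.938 -0.152 -0.099] sd 0.017 tau6 -0.0971 0.0273 gap 0.0125 gf 47.1
```

>>> carry_out(
  rows=[
    [[0,0,0,0,0,4.5],[0,0,0,0,0,0]],
  ],
)

```text
t: 17.15
ee_pos: [0.4761, 0.2171, 0.1458]
orientation: [0.001, -0.244, 0.97, 0.0]
force: [0.9, 5.3, 4.6]
finger_gap: 0.0128
grasp_force: 47.1
```

```bash
python3 st.py
```

```text
t 17.4 p [0.4762 0.2172 0.1458] yaw -151.75 J6 -0.1937 F [1.1 4.7 5.2] M [ 0.937 -0.173 -0.113] sd 0.018 tau6 -0.097 0.0272 gap 0.0127 gf 47.0
```

>>> carry_out(
  rows=[
    [[0,0,0.0001,0,0,4.5],[0,0,0,0,0,0]],
  ],
)

```text
t: 17.65
ee_pos: [0.4762, 0.2171, 0.1457]
orientation: [0.001, -0.206, 0.979, 0.0]
force: [1.9, 5.0, 6.0]
finger_gap: 0.0127
grasp_force: 47.1
```

```bash
python3 st.py
```

```text
t 17.9 p [0.4762 0.2171 0.1458] yaw -156.25 J6 -0.1151 F [0.7 4.4 6. ] M [ 0.936 -0.151 -0.118] sd 0.036 tau6 -0.0971 0.0273 gap 0.0132 gf 47.1
```

>>> carry_out(
  rows=[
    [[0,0,0,0,0,4.5],[0,0,0,0,0,0]],
  ],
)

```text
t: 18.15
ee_pos: [0.4762, 0.2171, 0.1457]
orientation: [0.001, -0.167, 0.986, 0.0]
force: [1.7, 4.9, 5.2]
finger_gap: 0.013
grasp_force: 47.0
```

```bash
python3 st.py
```

```text
t 18.4 p [0.4762 0.2171 0.1457] yaw -160.76 J6 -0.0366 F [1.7 4.5 5.6] M [ 0.899 -0.18  -0.133] sd 0.019 tau6 -0.097 0.0272 gap 0.0127 gf 47.0
```

>>> carry_out(
  rows=[
    [[0,0,0.0001,0,0,4.5],[0,0,0,0,0,0]],
  ],
)

```text
t: 18.65
ee_pos: [0.4761, 0.2171, 0.1456]
orientation: [0.001, -0.128, 0.992, 0.0]
force: [1.1, 5.0, 5.3]
finger_gap: 0.0132
grasp_force: 47.1
```

```bash
python3 st.py
```

```text
t 18.9 p [0.4762 0.2171 0.1456] yaw -165.26 J6 0.042 F [1.4 4.4 5.7] M [ 0.897 -0.178 -0.116] sd 0.02 tau6 -0.0972 0.0273 gap 0.0129 gf 47.1
```

>>> carry_out(
  rows=[
    [[0,0,0,0,0,4.5],[0,0,0,0,0,0]],
  ],
)

```text
t: 19.15
ee_pos: [0.4762, 0.217, 0.1456]
orientation: [0.001, -0.089, 0.996, 0.0]
force: [1.4, 4.2, 5.2]
finger_gap: 0.0126
grasp_force: 47.0
```

```bash
python3 st.py
```

```text
t 19.4 p [0.4762 0.217  0.1456] yaw -169.76 J6 0.1205 F [1.2 4.1 5.3] M [ 0.915 -0.19  -0.119] sd 0.017 tau6 -0.0956 0.0274 gap 0.0131 gf 47.0
```

>>> carry_out(
  rows=[
    [[0,0,0.0001,0,0,4.5],[0,0,0,0,0,0]],
  ],
)

```text
t: 19.65
ee_pos: [0.4762, 0.217, 0.1455]
orientation: [0.001, -0.05, 0.999, 0.0]
force: [1.9, 4.9, 5.1]
finger_gap: 0.0129
grasp_force: 47.1
```

```bash
python3 st.py
```

```text
t 19.9 p [0.4762 0.217  0.1455] yaw -174.25 J6 0.1988 F [1.  4.6 5.4] M [ 0.885 -0.174 -0.07 ] sd 0.019 tau6 -0.0256 0.0277 gap 0.0128 gf 47.1
```

The residual torque has risen by 0.07 N m: the burrs are starting to meet. I'll continue in smaller steps.

>>> carry_out(
  rows=[
    [[0,0,0,0,0,0.75],[0,0,0,0,0,0.75],[0,0,0,0,0,0]],
  ],
)

```text
t: 20.27
ee_pos: [0.4762, 0.217, 0.1455]
orientation: [0.001, -0.037, 0.999, 0.0]
force: [0.8, 3.9, 5.5]
finger_gap: 0.013
grasp_force: 47.1
```

```bash
python3 st.py
```

```text
t 20.52 p [0.4762 0.217  0.1455] yaw -175.71 J6 0.2244 F [1.4 4.1 5.4] M [ 0.831 -0.197  0.122] sd 0.026 tau6 0.1099 0.0044 gap 0.0131 gf 47.1
```

>>> carry_out(
  rows=[
    [[0,0,0,0,0,0.75],[0,0,0,0,0,0]],
  ],
)

```text
t: 20.78
ee_pos: [0.4762, 0.217, 0.1455]
orientation: [0.001, -0.031, 1.0, 0.0]
force: [1.2, 3.6, 5.8]
finger_gap: 0.0129
grasp_force: 47.1
```

```bash
python3 st.py
```

```text
t 21.02 p [0.4762 0.217  0.1455] yaw -176.46 J6 0.2375 F [1.4 3.9 5.8] M [ 0.865 -0.231  0.122] sd 0.021 tau6 0.1233 0.0043 gap 0.0132 gf 47.1
```

>>> carry_out(
  rows=[
    [[0,0,0,0,0,0.75],[0,0,0,0,0,0]],
  ],
)

```text
t: 21.28
ee_pos: [0.4762, 0.217, 0.1455]
orientation: [0.001, -0.024, 1.0, 0.0]
force: [1.7, 3.7, 5.0]
finger_gap: 0.0131
grasp_force: 47.1
```

```bash
python3 st.py
```

```text
t 21.52 p [0.4762 0.217  0.1455] yaw -177.21 J6 0.2505 F [1.4 4.4 5.5] M [ 0.842 -0.199  0.126] sd 0.021 tau6 0.1359 0.0043 gap 0.0129 gf 47.1
```

>>> carry_out(
  rows=[
    [[0,0,0,0,0,1],[0,0,0,0,0,0]],
  ],
)

```text
t: 21.78
ee_pos: [0.4762, 0.2169, 0.1454]
orientation: [0.001, -0.016, 1.0, 0.0]
force: [1.6, 4.2, 5.7]
finger_gap: 0.0128
grasp_force: 47.1
```

```bash
python3 st.py
```

```text
t 22.02 p [0.4762 0.217  0.1454] yaw -178.21 J6 0.268 F [1.2 4.3 5.4] M [ 0.851 -0.231  0.121] sd 0.032 tau6 0.1408 0.006 gap 0.0132 gf 47.1
```

>>> carry_out(
  rows=[
    [[0,0,0,0,0,1],[0,0,0,0,0,0]],
  ],
)

```text
t: 22.28
ee_pos: [0.4762, 0.2169, 0.1454]
orientation: [0.001, -0.007, 1.0, 0.0]
force: [1.3, 3.9, 4.8]
finger_gap: 0.013
grasp_force: 47.2
```

```bash
python3 st.py
```

```text
t 22.52 p [0.4762 0.217  0.1455] yaw -179.21 J6 0.2854 F [1.4 3.9 5.2] M [ 0.851 -0.207  0.137] sd 0.027 tau6 0.1576 0.0061 gap 0.013 gf 47.2
```

>>> carry_out(
  rows=[
    [[0,0,0,0,0,1.25],[0,0,0,0,0,0]],
  ],
)

```text
t: 22.78
ee_pos: [0.4762, 0.217, 0.1454]
orientation: [0.001, 0.004, 1.0, 0.0]
force: [1.6, 2.9, 5.3]
finger_gap: 0.013
grasp_force: 47.2
```

```bash
python3 st.py
```

```text
t 23.02 p [0.4762 0.2169 0.1454] yaw 179.54 J6 0.3071 F [1.7 4.1 5.2] M [ 0.843 -0.202  0.171] sd 0.036 tau6 0.1671 0.0078 gap 0.0127 gf 47.2
```

It isn't clear what sign the drag has while at rest. A small back-off is safe and will show how much of the torque comes from the burrs.

>>> carry_out(
  rows=[
    [[0,0,0,0,0,-0.75],[0,0,0,0,0,0]],
  ],
)

```text
t: 23.28
ee_pos: [0.4762, 0.2169, 0.1454]
orientation: [0.001, -0.002, 1.0, 0.0]
force: [1.0, 3.7, 5.9]
finger_gap: 0.013
grasp_force: 47.1
```

```bash
sed -i "s/^print(/print(L[:,6].round(3));print(/" st.py; python3 st.py
```

```text
[0.107 0.118 0.119 0.119 0.119 0.119]
t 23.52 p [0.4762 0.217  0.1454] yaw -179.71 J6 0.2942 F [1.4 4.2 5.4] M [ 0.858 -0.226  0.131] sd 0.014 tau6 0.1169 0.0043 gap 0.0126 gf 47.1
```

>>> carry_out(
  rows=[
    [[0,0,0,0,0,-0.75],[0,0,0,0,0,0]],
  ],
)

```text
t: 23.78
ee_pos: [0.4762, 0.217, 0.1454]
orientation: [0.001, -0.009, 1.0, 0.0]
force: [1.5, 3.5, 5.7]
finger_gap: 0.0129
grasp_force: 47.1
```

```bash
python3 st.py
```

```text
[0.095 0.106 0.107 0.107 0.107 0.107]
t 24.02 p [0.4762 0.2169 0.1454] yaw -178.97 J6 0.2812 F [1.2 4.2 5.3] M [ 0.843 -0.213  0.095] sd 0.026 tau6 0.1048 0.0042 gap 0.0131 gf 47.1
```

>>> carry_out(
  rows=[
    [[0,0,0,0,0,-0.15],[0,0,0,0,0,-0.15],[0,0,0,0,0,-0.15],[0,0,0,0,0,-0.15],[0,0,0,0,0,-0.15],[0,0,0,0,0,-0.15],[0,0,0,0,0,-0.15],[0,0,0,0,0,-0.15]],
  ],
)

```text
t: 25.02
ee_pos: [0.4762, 0.217, 0.1455]
orientation: [0.001, -0.019, 1.0, 0.0]
force: [2.1, 4.3, 5.0]
finger_gap: 0.0131
grasp_force: 47.0
```

```bash
python3 st.py
```

```text
[0.029 0.02  0.04  0.044 0.044 0.044]
t 25.27 p [0.4762 0.217  0.1454] yaw -177.78 J6 0.2604 F [1.6 4.2 5.1] M [ 0.863 -0.193  0.03 ] sd 0.025 tau6 0.0368 0.009 gap 0.0126 gf 47.0
```

>>> carry_out(
  rows=[
    [[0,0,0,0,0,0.15],[0,0,0,0,0,0.15],[0,0,0,0,0,0.15],[0,0,0,0,0,0.15],[0,0,0,0,0,0.15],[0,0,0,0,0,0.15],[0,0,0,0,0,0.15],[0,0,0,0,0,0.15]],
  ],
)

```text
t: 26.28
ee_pos: [0.4762, 0.217, 0.1454]
orientation: [0.001, -0.009, 1.0, 0.0]
force: [1.0, 3.7, 4.9]
finger_gap: 0.0128
grasp_force: 47.3
```

```bash
python3 st.py
```

```text
[0.217 0.226 0.206 0.202 0.202 0.203]
t 26.52 p [0.4762 0.217  0.1455] yaw -178.95 J6 0.2808 F [0.8 4.1 5. ] M [ 0.859 -0.221  0.213] sd 0.02 tau6 0.2094 0.009 gap 0.0128 gf 47.2
```

Moving slowly, the tool reads 0.226 N m forward and 0.02 N m backward, so the burr torque is about 0.13 N m. One more degree makes it properly snug.

>>> carry_out(
  rows=[
    [[0,0,0,0,0,0.15],[0,0,0,0,0,0.15],[0,0,0,0,0,0.15],[0,0,0,0,0,0.15],[0,0,0,0,0,0.15],[0,0,0,0,0,0.15],[0,0,0,0,0,0.15],[0,0,0,0,0,0.15]],
  ],
)

```text
t: 27.52
ee_pos: [0.4762, 0.2169, 0.1454]
orientation: [0.001, 0.001, 1.0, 0.0]
force: [1.2, 3.4, 5.6]
finger_gap: 0.0131
grasp_force: 47.3
```

```bash
python3 st.py
```

```text
[0.237 0.245 0.225 0.221 0.222 0.222]
t 27.77 p [0.4762 0.217  0.1454] yaw 179.86 J6 0.3017 F [1.4 4.  5.5] M [ 0.832 -0.218  0.212] sd 0.018 tau6 0.2287 0.009 gap 0.0129 gf 47.3
```

Burr torque is about 0.145 N m. I'll press 1° further and hold, then back off. First touch was at tool yaw of about −170° to −173°, so the target yaw is about −82°.

>>> carry_out(
  rows=[
    [[0,0,0,0,0,0.2],[0,0,0,0,0,0.2],[0,0,0,0,0,0.2],[0,0,0,0,0,0.2],[0,0,0,0,0,0.2],[0,0,0,0,0,0.2],[0,0,0,0,0,0],[0,0,0,0,0,0]],
  ],
)

```text
t: 28.78
ee_pos: [0.4762, 0.2169, 0.1454]
orientation: [0.001, 0.012, 1.0, 0.0]
force: [0.7, 3.9, 5.8]
finger_gap: 0.0125
grasp_force: 47.3
```

```bash
python3 st.py
```

```text
[0.232 0.232 0.232 0.232 0.232 0.232]
t 29.02 p [0.4762 0.2169 0.1454] yaw 178.66 J6 0.3226 F [1.3 4.  5.3] M [ 0.844 -0.229  0.241] sd 0.024 tau6 0.2323 0.0 gap 0.013 gf 47.3
```

>>> carry_out(
  rows=[
    [[0,0,-0.0001,0,0,-5],[0,0,-0.0001,0,0,-5],[0,0,0,0,0,-5],[0,0,-0.0001,0,0,-5],[0,0,-0.0001,0,0,-5],[0,0,0,0,0,-5],[0,0,-0.0001,0,0,-5],[0,0,-0.0001,0,0,-5]],
  ],
)

```text
t: 30.02
ee_pos: [0.4761, 0.2172, 0.1459]
orientation: [0.001, -0.332, 0.943, 0.0]
force: [0.9, 4.0, 5.2]
finger_gap: 0.0129
grasp_force: 47.0
```

>>> carry_out(
  rows=[
    [[0,0,-0.0001,0,0,-5],[0,0,-0.0001,0,0,-5],[0,0,0,0,0,-5],[0,0,-0.0001,0,0,-5],[0,0,-0.0001,0,0,-5],[0,0,0,0,0,-5],[0,0,-0.0001,0,0,-5],[0,0,-0.0001,0,0,-5]],
  ],
)

```text
t: 31.02
ee_pos: [0.4759, 0.2174, 0.1465]
orientation: [0.001, -0.635, 0.773, 0.0]
force: [1.2, 5.2, 5.2]
finger_gap: 0.0126
grasp_force: 47.0
```

>>> carry_out(
  rows=[
    [[0,0,-0.0001,0,0,-5],[0,0,-0.0001,0,0,-5],[0,0,0,0,0,-4],[0,0,0,0,0,-3],[0,0,0,0,0,-2],[0,0,0,0,0,-0.3],[0,0,0,0,0,0],[0,0,0,0,0,0]],
  ],
)

```text
t: 32.02
ee_pos: [0.4757, 0.2174, 0.1467]
orientation: [-0.001, 0.754, -0.657, -0.0]
force: [0.8, 4.1, 5.9]
finger_gap: 0.0129
grasp_force: 47.0
```

```bash
python3 st.py
```

```text
[-0.076 -0.076 -0.076 -0.076 -0.076 -0.076]
t 32.27 p [0.4757 0.2174 0.1468] yaw -82.08 J6 -1.4095 F [0.5 4.8 5.4] M [ 1.029 -0.047 -0.068] sd 0.036 tau6 -0.0758 0.0001 gap 0.0132 gf 47.0
```

>>> carry_out(
  rows=[
    [[0,0,0,0,0,0],[0,0,0,0,0,0],[0,0,0,0,0,0],[0,0,0,0,0,0],[0,0,0,0,0,0],[0,0,0,0,0,0]],
  ],
  fingers=0.0854,
)

```text
t: 33.02
ee_pos: [0.4752, 0.2165, 0.146]
orientation: [0.0, 0.753, -0.658, 0.0]
force: [-0.7, -0.1, 0.1]
finger_gap: 0.0854
grasp_force: 0.0
```

>>> carry_out(
  rows=[
    [[0,0,-0.02,0,0,0],[0,0,-0.04,0,0,0],[0,0,-0.05,0,0,0],[0,0,-0.012,0,0,0],[0,0,0,0,0,0],[0,0,0,0,0,0]],
  ],
)

```text
t: 33.78
ee_pos: [0.4746, 0.2164, 0.2661]
orientation: [0.001, 0.753, -0.658, -0.001]
force: [0.2, 1.1, -0.6]
finger_gap: 0.0853
grasp_force: 0.0
```

Run:
```python
from h import *
T=tool();print(T[:3,3],np.degrees(np.arctan2(T[1,0],T[0,0])))
im=robot.snapshot('wrist');np.save('T6.npy',T);cv2.imwrite('pics/w6.png',im)
cv2.imwrite('pics/w6z.png',cv2.resize(im[121:271,179:329],(600,600),interpolation=cv2.INTER_CUBIC))
```

```text
[0.47457172 0.21637385 0.26608069] -82.25291533004072
```

View pics/w6z.png

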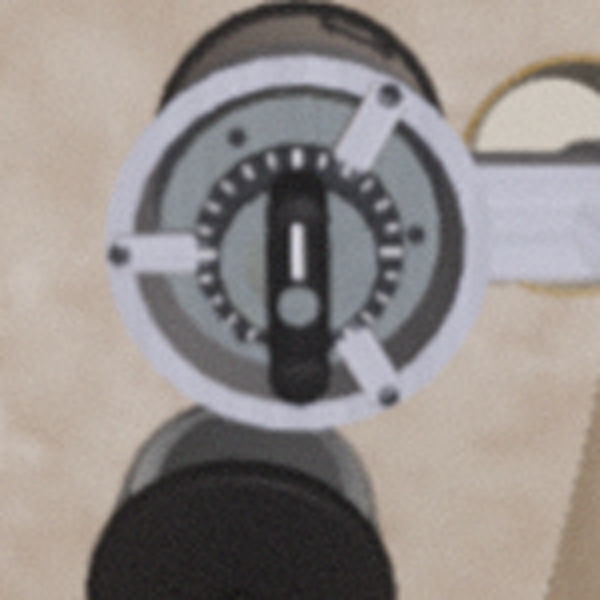

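The wing stands parallel to the tool, with disc at (298,307) and line at (297,250), so its yaw is about −82°. That is about 88–92° back from first touch. The robot is clear, so I'm handing in.

```bash
python3 -c "
from plant import robot
print(robot.sign_off())"
```

```text
the job is handed in; nothing more can be done
None
```

I turned the wing clockwise until the burrs met and pressed it to about 0.15 N m above the drag. I then backed it off to about 90° (88–92° by my estimate) from first contact and let go. The job is handed in, but the sign-off returned no verdict.

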